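# Unbolt the bead case, slide it open and point out the empty box

### The arm

A 6-joint arm with a two-finger parallel gripper is mounted at the origin on a cart in front of the work surface, level with it; the furniture and walls round the work are solid. World frame = base frame: x ahead of the robot, y to its left, z up, the work surface at z = 0. Lengths are in mm, angles in degrees, forces in N, time in s.
With the tool pointing down it reaches from about 275 to 975 mm from the base axis. Payload 8.4 kg.
Tool frame: the origin (TCP) lies between the finger pads, 19 mm behind the fingertips; this is the grasp point; z points along the fingers, y is the line along which they close (so a half turn about z gives the same grasp; the last joint's range is limited). The gripper opens to 92 mm and grips with 3 to 60 N. Pads are 20 mm wide; open, the fingers measure 128 mm over their backs; the gripper's body (75 mm by 189 mm) begins 69 mm behind the grasp point.
Start: joints at [63.919, 20.225, 93.587, -0, 66.188, -0.138], TCP at [273.427, 562.019, 233.283] pointing down, gripper open.
Joint ranges: [-150.9, 150.9], [-52.94, 120.26], [3.33, 152.33], [-74.26, 254.26], [0, 154.13], [-172.89, 172.89]. Speed limits (degrees/s): [127.2, 127.2, 159.86, 180, 180, 180].

### API

Orientations are given as [roll, pitch, yaw] about the fixed x, y, z axes, in that order (R = Rz(yaw) Ry(pitch) Rx(roll)).
In Python, from bench import r, capture gives the robot as it stands.
- The arm moves only by the tool drive_tool, never from a script. Its argument "increments" is one flat list of numbers, 5 for each row, row after row: the closure, from -1 (fully open) to 1 (shut), then the shift along the tool's x, y, z in m, then the turn about the tool's z in degrees. A call has 1 to 10 rows; each row is the pose to reach, as a shift and turn from the pose commanded when the call began, along the tool's axes at that moment; what a row does not reach only later rows make up. A row lasts 1/10 s, in which the tool goes at most 50 mm and 8.59 degrees, less where a joint would pass 70% of its speed; a pose out of reach is approached as far as the arm can. A call with a gripper value outside its range is refused whole. The fingers move at their own pace and stop on an object; the grip force is fixed at half the most. Time passes only in rows, so rows that repeat a pose let the fingers close. It gives the time, the measured TCP pose, the force, the opening and the grip force at its end, in the units of the state.
- r.observe(): the state, without advancing time (a new reading comes with each control period).
- capture(name): name is "scene" or "side" or "wrist"; returns a dict with "image" (420x560x3 uint8, red, green, blue), "fx", "fy", "cx", "cy" (pixels), "distortion" ([k1, k2, p1, p2, k3] as OpenCV has them; the pictures are not rectified), "position" and "orientation" of the camera in the world; the wrist camera has in their place "hand_eye" (4x4, takes a point from camera to tool coordinates, whose origin is the TCP and whose axes are the flange's). Camera axes: x right, y up, looking along -z (the intrinsics and any distortion apply to the point x, -y, -z); pixel columns grow to the right and rows downward; lengths in mm; the calibration is good to about 2 mm. A picture is of the moment at which its call begins: read the wrist's pose just before it. There is no depth.
- r.hand_in(): hands the job in; it is judged then, once.
The state is a dict: "clock": time; "q": joint angles; "joint_vel": joint speeds; "effort": joint torques, N m; "position": TCP position; "ee_rot": TCP orientation; "contact_force": force on the tool from outside, world axes, zero at the start; "moment": the same for the moment, N m; "width": opening from 0.0 (shut) to 1.0 (fully open); "finger_force": force on a finger pad.
Only numpy, scipy, OpenCV 4.12 (cv2) and the standard library are available. Lean on these libraries where they do the work, as an engineer would, in place of code of your own. Each camera call takes 0.05 s, during which the arm holds its last target. There are 200 camera calls.

### The job

One of the four card boxes inside the wooden bead case has run empty: draw the brass bolt fully with a fingertip, push the lid fully open by its batten, and then point the fingertips down at the empty box so that the helper sees which one to refill. Point over the middle of its mouth, no higher than about 5 cm above its rim and without touching it; stay there for at least two seconds and finish still pointing. Grip and lift nothing, never touch a card box or bring the fingertips down over the middle of a full one, and leave the things round the case where they are.

Things in the scene. Friction and masses are not known exactly. Their poses are not given: they have to be found in the camera images.
- case: wooden bead case, 310 long x 160 mm, 92 mm high at its side rails (9 mm thick), fixed; origin: centre of underside; x from front end (nearest robot) to back, y left, z up. Front wall 79 mm high. Under the lid, in front: four wells centred at x = -111.5, -38.5 and y = -36.5, +36.5 mm, 69 mm square, floor at z = 6. Behind: closed deck at z = 71, over which the lid slides
- lid (a joint): sliding lid, wooden panel 151 x 148 x 7 mm between the side rails, top at z = 79 mm of the case: 0 m shut over the wells, 0.142 m fully open (over the deck), moving along the case's +x; drag about 1.5 N, stays where it is left. It cannot move while the bolt is shot
- batten_front (a point): middle of the front face of the batten on the lid, the face to push on towards the back; 8 mm above the lid's top. Wooden bar 12 mm thick, 90 mm long across the case, 16 mm high above the lid, centre line 16 mm behind the lid's front edge; moves with the lid (at case x = -136 mm when shut)
- bolt (a joint): brass barrel bolt lying across the lid, 45 mm behind the batten; its nose sits in a hole in the right-hand (-y) rail. 0 m shot (lid locked), 0.022 m fully drawn, moving along the case's +y, towards the middle; below about 0.010 m it locks the lid. Drag about 0.8 N, stays where it is left
- bolt_knob (a point): middle of the bolt's upright brass knob, round, 16 mm across, from z = 98 to 117 mm of the case, on a thin stem, 25 mm inside the right-hand rail while shot (case x = -85, y = -46 mm). Brass guides beside it reach z = 92 mm. Moves with bolt and lid
- empty_box: the empty card box, 65 x 65 mm, walls 2 to 4 mm, standing upright in one of the case's four wells (which well varies), loose; origin at the centre of its underside, z up; 56 mm high, open on top, you see its bare bottom
- empty_rim (a point): middle of the open mouth of the empty card box, level with its rim, z up
- box_a: full (silvery findings) card box, 65 x 65 mm, walls 2 to 4 mm, standing upright in one of the case's four wells (which well varies), loose; origin at the centre of its underside, z up; 63 mm high
- box_b: full (silvery findings) card box, 65 x 65 mm, walls 2 to 4 mm, standing upright in one of the case's four wells (which well varies), loose; origin at the centre of its underside, z up; 61 mm high
- box_c: full (silvery findings) card box, 65 x 65 mm, walls 2 to 4 mm, standing upright in one of the case's four wells (which well varies), loose; origin at the centre of its underside, z up; 57 mm high
- spool: thread spool, 36 mm across, 44 mm high, standing to the right of the case's front; bystander; origin at the centre of its underside
- tape: roll of tape, 93 mm across, 48 mm high, lying to the left of the case; bystander; origin at the centre of its underside
- pliers: pliers, 136 mm long, lying flat to the right of the case; bystander; origin at the centre of the underside
- glue_bottle_0: glue bottle, 33 mm across, 102 mm high, standing to the left; bystander; origin at the centre of its underside
- glue_bottle_1: glue bottle, 33 mm across, 102 mm high, standing to the left; bystander; origin at the centre of its underside

How it is judged:
By the outcome, as a careful person would: the job done as asked, in the order asked, and still so for the second after the job is handed in, with the robot touching nothing.
It also fails if it takes over 54 s, if anything falls off the work surface, if the arm or the gripper's body presses on something with over 40 N, if the wrist force passes 120 N, or if a joint passes its speed limit or range.

## Working session

There is one attempt and no reset: what is moved stays moved. The work goes in short steps, Python scripts to look and compute and a tool call to move; the robot and the scene stay as the last step left them, time stands still between calls to the robot, and variables do not carry over. Pictures are saved under pics/ and viewed, at most 10 in all, crops included, and the job is handed in when it is done.

Besides the shell and the picture viewer there is one more tool, called after "Emit:" as name(argument=value, ...) on one line, values as JSON. drive_tool: Moves the arm, as the interface text tells. Its arguments: {"type":"object","properties":{"increments":{"type":"array"}},"required":["increments"]}

```bash
mkdir -p pics; python3 - <<'E'
from bench import r,capture
import cv2,pickle
s=r.observe(); print(s)
for n in("scene","side"):
    c=capture(n); pickle.dump(c,open(n+".pkl","wb")); cv2.imwrite(f"pics/{n}.png",cv2.resize(c["image"][:,:,::-1],(800,600),interpolation=cv2.INTER_CUBIC))
    print({k:v for k,v in c.items() if k!="image"})
E
```

```text
{'clock': 0.0, 'q': array([ 6.39200745e+01,  2.02621519e+01,  9.36301074e+01, -2.11844002e-03,
        6.61860805e+01, -1.38373348e-01]), 'joint_vel': array([-0.12672585, -0.03166172,  0.08649302, -0.01359732, -0.11662052,
       -0.0909603 ]), 'effort': array([-9.77562922e-04, -5.93844795e+01, -3.34207571e+01,  6.95729046e-02,
        2.34691071e-02, -1.02107467e-04]), 'position': array([273.21980474, 561.59174751, 232.55961256]), 'ee_rot': array([-1.79921656e+02,  1.74770636e-03,  1.54059306e+02]), 'contact_force': array([-0.36117805,  0.11700604,  0.17984653]), 'moment': array([0.0341442 , 0.03214621, 0.01783317]), 'finger_force': 0.0, 'width': 0.9996777625715259}
{'fx': 485.81713941799705, 'fy': 485.81713941799705, 'cx': 275.1103032316685, 'cy': 208.91706531723378, 'distortion': array([-0.10561422,  0.        ,  0.        ,  0.        ,  0.        ]), 'position': array([-107.75385701, 1027.92424517,  669.74901299]), 'orientation': array([ 5.78516476e+01,  1.91547431e-03, -1.35731774e+02])}
{'fx': 412.63893452452703, 'fy': 412.63893452452703, 'cx': 275.64276473348286, 'cy': 206.80078641005088, 'distortion': array([-0.11957689,  0.        ,  0.        ,  0.        ,  0.        ]), 'position': array([ 253.29809825, -338.32111331,  650.69923833]), 'orientation': array([ 53.72250268,   0.85338931, -23.20876931])}
```

View pics/scene.png

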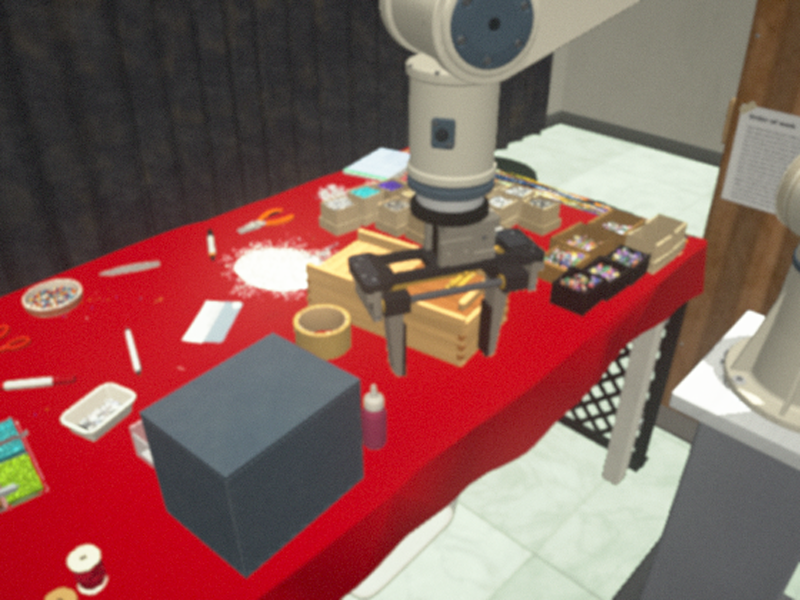

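View pics/side.png

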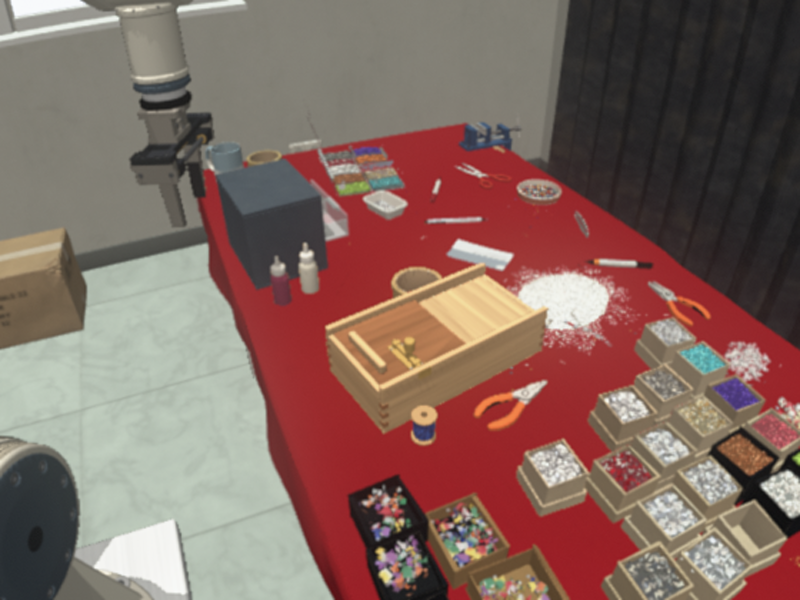

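The side view shows the case clearly, with its front right corner near (384,395), its back right corner near (545,311) and the knob near (408,343). In the scene view the gripper partly hides the case. I'll enlarge both.

```bash
python3 - <<'E'
import cv2,pickle
for n,(x,y,w,h) in {"side":(220,180,170,127),"scene":(205,150,170,127)}.items():
    i=pickle.load(open(n+".pkl","rb"))["image"][y:y+h,x:x+w,::-1]
    cv2.imwrite(f"pics/{n}_c.png",cv2.resize(i,None,fx=4.7,fy=4.7,interpolation=cv2.INTER_CUBIC))
E
```

```text
(no output)
```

View pics/side_c.png

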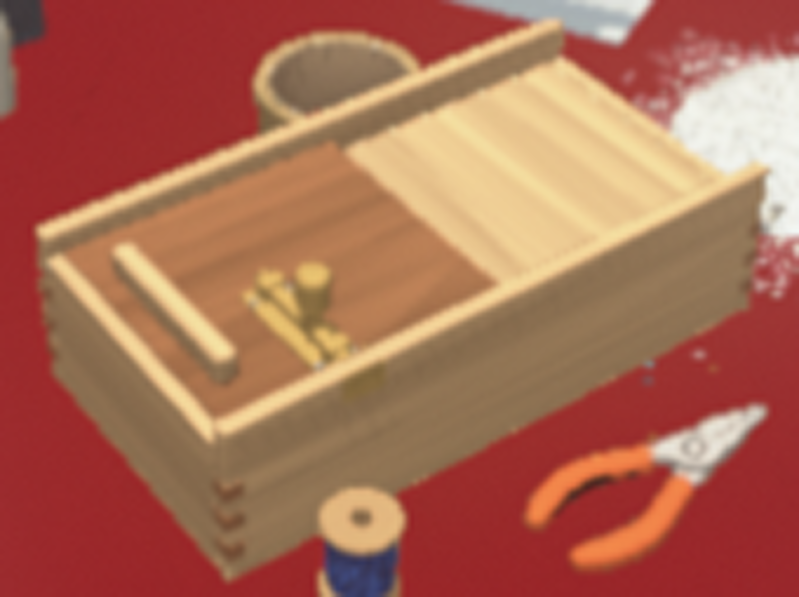

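View pics/scene_c.png

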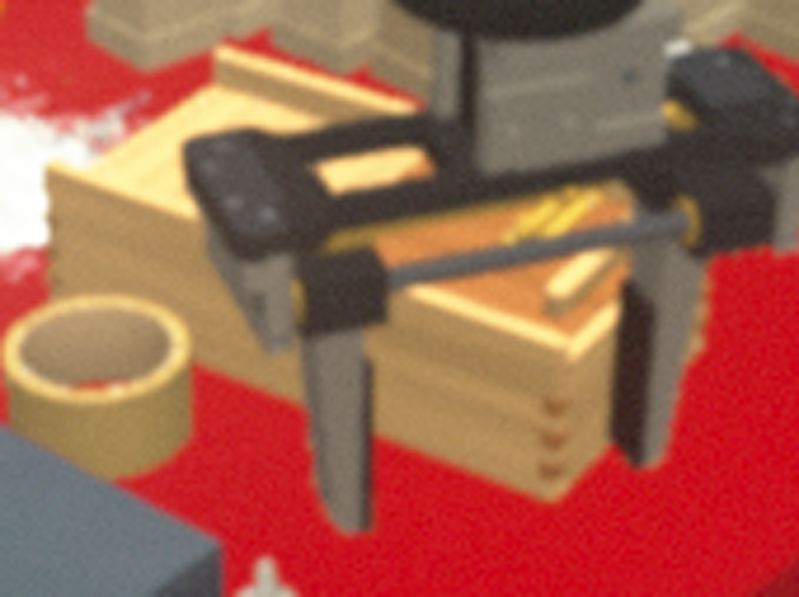

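```bash
cat > h.py <<'E'
import numpy as np,cv2,pickle
from scipy.spatial.transform import Rotation as R
from scipy.optimize import least_squares
F=np.diag([1.,-1,-1])
def campose(c,s=None):
    if "hand_eye" in c:
        T=np.eye(4);T[:3,:3]=R.from_euler("xyz",s["ee_rot"],degrees=True).as_matrix();T[:3,3]=s["position"]
        T=T@c["hand_eye"]; return T[:3,:3],T[:3,3]
    return R.from_euler("xyz",c["orientation"],degrees=True).as_matrix(),np.array(c["position"])
def proj(c,P,s=None):
    M,t=campose(c,s); Q=(np.atleast_2d(P)-t)@M@F
    K=np.array([[c["fx"],0,c["cx"]],[0,c["fy"],c["cy"]],[0,0,1]])
    return cv2.projectPoints(Q,np.zeros(3),np.zeros(3),K,c["distortion"])[0][:,0]
def ray(c,uv,z,s=None):
    M,t=campose(c,s);K=np.array([[c["fx"],0,c["cx"]],[0,c["fy"],c["cy"]],[0,0,1]])
    u=cv2.undistortPoints(np.array([[uv]],float),K,c["distortion"])[0,0]
    d=M@F@np.array([*u,1]); return t+d*(z-t[2])/d[2]
def case(p,P):
    return np.atleast_2d(P)@R.from_euler("z",p[3],degrees=True).as_matrix().T+p[:3]
E
python3 - <<'E'
from h import *
a=[(-155,-80,0,230,578),(-155,-80,92,218,430),(155,-80,92,765,170),(155,80,92,562,22),(-155,80,92,38,232),(155,-80,0,748,308),(-155,80,0,55,372)]
b=[(-155,80,0,555,500),(-155,80,92,570,357),(155,80,92,50,165),(155,80,0,55,292),(155,-80,92,218,50)]
A=np.array(a,float);B=np.array(b,float)
S=pickle.load(open("side.pkl","rb"));C=pickle.load(open("scene.pkl","rb"))
ua=A[:,3:]/4.7+[220,180];ub=B[:,3:]/4.7+[205,150]
f=lambda p:np.r_[(proj(S,case(p,A[:,:3]))-ua).ravel(),(proj(C,case(p,B[:,:3]))-ub).ravel()]
o=least_squares(f,[550,150,0,10],loss="soft_l1");p=o.x;print(p.round(1));print(f(p).reshape(-1,2).round(1).tolist())
pickle.dump(p,open("case.pkl","wb"))
for sel in("S","C"):
    g=(lambda p:f(p)[:14]) if sel=="S" else (lambda p:f(p)[14:])
    print(sel,least_squares(g,p).x.round(1))
k=ray(S,np.array([313,270])/4.7+[220,180],p[2]+117);print("knob",k,case(p,[(-85,-46,117)]))
for n,u in dict(spool=(360,510),tape=(335,80)).items(): print(n,ray(S,np.array(u)/4.7+[220,180],45))
for n,u in dict(gb0=(280,260),gb1=(307,247)).items(): print(n,ray(S,np.array(u)*.7,102))
print("box",ray(S,np.array((245,285))*.7,0),ray(S,np.array((325,262))*.7,0),ray(S,np.array((217,180))*.7,150))
E
```

```text
[ 5.862e+02  2.839e+02 -3.000e-01  1.030e+01]
[[-0.5, 2.2], [0.8, 1.6], [1.8, -0.1], [-1.7, -1.0], [-1.1, -0.6], [-0.2, 1.4], [-1.2, 0.8], [-0.6, 0.4], [-1.5, -3.3], [-2.2, -1.8], [-0.8, 2.8], [0.8, -1.5]]
S [591.8 293.6  -8.6   9.8]
C [590.1 276.9  -7.3  10.5]
knob [511.99023585 229.96699077 116.7483503 ] [[510.79059715 223.43533981 116.7483503 ]]
spool [501.01997592 158.09919608  45.        ]
tape [623.43665179 446.15875101  45.        ]
gb0 [401.7325612  528.72518974 102.        ]
gb1 [456.8222862  550.37477286 102.        ]
box [344.29792967 630.95584713   0.        ] [511.66875205 643.66784867   0.        ] [345.01828154 801.88406861 150.        ]
```

Emit:
drive_tool(increments=[1,-0.03,-0.02,-0.015,-3.6,1,-0.065,-0.043,-0.03,-7.2,1,-0.1,-0.065,-0.045,-10.8,1,-0.135,-0.087,-0.06,-14.4,1,-0.165,-0.109,-0.075,-18,1,-0.2,-0.131,-0.09,-21.6,1,-0.235,-0.153,-0.105,-25.2,1,-0.27,-0.175,-0.12,-28.8,1,-0.3,-0.197,-0.135,-32.4,1,-0.32,-0.213,-0.147,-36.2])

```text
clock: 1.1
position: [468.9, 228.4, 381.0]
ee_rot: [-180.0, 0.0, -169.7]
contact_force: [0.1, -0.1, -0.0]
width: 0.148
finger_force: 0.0
```

```bash
python3 - <<'E'
from bench import r,capture
from h import *
s=r.observe();c=capture("wrist");c["s"]=s;pickle.dump(c,open("w1.pkl","wb"))
print(s["clock"],s["position"],s["ee_rot"],s["q"],s["joint_vel"].round(2),s["width"],c["hand_eye"].round(3).tolist(),c["fx"],c["distortion"])
cv2.imwrite("pics/w1.png",cv2.resize(c["image"][:,:,::-1],(800,600),interpolation=cv2.INTER_CUBIC))
E
```

```text
1.1 [468.87247533 228.37315363 380.95035327] [-1.79978436e+02  1.61563197e-02 -1.69665525e+02] [ 2.58208713e+01  4.38770834e+00  9.50530644e+01 -2.54406858e-02
  8.05494163e+01 -7.45094256e+01] [-27.08  -4.24  -9.2    0.53  13.68 -64.64] 0.14787698811725966 [[-0.0, 0.957, 0.289, 82.219], [1.0, -0.0, 0.001, 0.601], [0.001, 0.289, -0.957, -152.777], [0.0, 0.0, 0.0, 1.0]] 298.7819776922712 [-0.02937046  0.          0.          0.          0.        ]
```

View pics/w1.png

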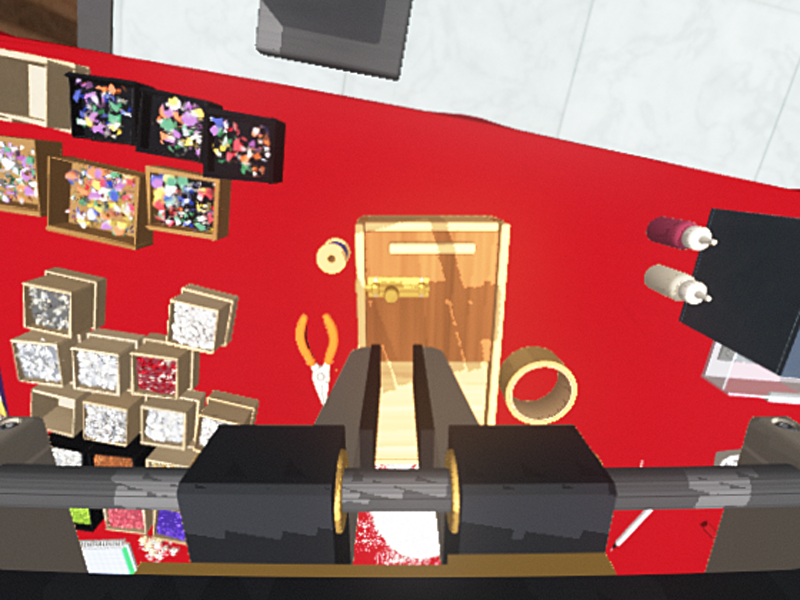

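The wrist view shows the shut case, with its front edge at row 220 (columns 357–508), the batten at (432,249), the knob at (390,296) and the spool at (332,256). I'll take two still views from different places to measure.

Emit:
drive_tool(increments=[1,0,0,0,0,1,0,0,0,0,1,0,0,0,0])

```text
clock: 1.45
position: [467.3, 231.2, 379.5]
ee_rot: [-180.0, -0.1, -169.7]
contact_force: [-0.1, 0.0, -0.8]
width: 0.003
finger_force: 0.0
```

```bash
python3 - <<'E'
from bench import r,capture
from h import *
s=r.observe();c=capture("wrist");c["s"]=s;pickle.dump(c,open("w1.pkl","wb"));print(s["position"],s["ee_rot"],s["joint_vel"].round(2),s["width"])
E
```

```text
[467.25184703 231.21714411 379.45168194] [-1.79996989e+02 -8.03006142e-02 -1.69727218e+02] [ 0.28  0.15 -0.04 -0.07  0.12 -0.35] 0.0032999405933574035
```

Emit:
drive_tool(increments=[1,0.01,-0.04,0.04,0,1,0.02,-0.08,0.08,0,1,0.03,-0.12,0.12,0,1,0.03,-0.12,0.12,0,1,0.03,-0.12,0.12,0,1,0.03,-0.12,0.12,0])

```text
clock: 2.1
position: [460.0, 107.8, 260.5]
ee_rot: [180.0, -0.0, -169.8]
contact_force: [0.0, -0.4, 0.6]
width: 0.004
finger_force: 0.0
```

```bash
python3 - <<'E'
from bench import r,capture
from h import *
s=r.observe();c=capture("wrist");c["s"]=s;pickle.dump(c,open("w2.pkl","wb"));print(s["clock"],s["position"],s["ee_rot"],s["joint_vel"].round(2),s["width"])
p=pickle.load(open("case.pkl","rb"));a=pickle.load(open("w1.pkl","rb"))
out=[]
for c in(a,c):
    u=proj(c,case(p,[(-155,80,92),(-155,-80,92),(0,80,92),(0,-80,92)]),c["s"]);m=u.mean(0);x,y=(m-[50,75]).round().astype(int);print(x,y,u.round())
    i=cv2.copyMakeBorder(c["image"],200,200,200,200,cv2.BORDER_CONSTANT)[y+200:y+350,x+200:x+300,::-1]
    out.append(cv2.resize(i,None,fx=4,fy=4,interpolation=cv2.INTER_CUBIC))
cv2.imwrite("pics/w12.png",np.hstack(out))
E
```

```text
2.1 [459.98535978 107.80352825 260.53108011] [ 1.79977665e+02 -7.25917096e-03 -1.69765245e+02] [ 0.92 -0.46 -1.57  0.07  0.13 -0.12] 0.003939660423476548
247 131 [[353. 158.]
 [243. 158.]
 [346. 254.]
 [247. 254.]]
353 181 [[482. 197.]
 [341. 197.]
 [458. 314.]
 [333. 316.]]
```

View pics/w12.png

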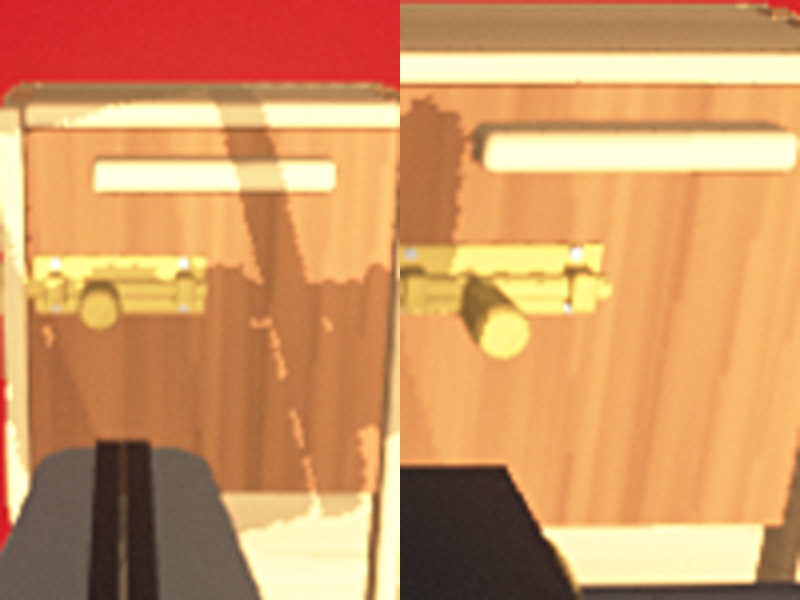

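The left half is view 1, with the knob top at (98,309) and the batten top spanning (96–335, 160–190). The right half is view 2, with the knob top at (104,333) and the batten top spanning (87–395, 133–170).

```bash
python3 - <<'E'
from h import *
a,b=[pickle.load(open(f"w{i}.pkl","rb")) for i in(1,2)]
A=np.array([(-85,-46,117,98,309),(-136,-45,95,96,159),(-136,45,95,335,159),(-124,-45,95,94,190),(-124,45,95,335,190)],float)
B=np.array([(-85,-46,117,104,333),(-136,-45,95,87,134),(-136,45,95,395,134),(-124,-45,95,87,170),(-124,45,95,397,170),(5,74,79,382,523)],float)
ua=A[:,3:]/4+[247,131]-.375;ub=B[:,3:]/4+[353,181]-.375
p0=pickle.load(open("case.pkl","rb"))
f=lambda p:np.r_[(proj(a,case(p,A[:,:3]),a["s"])-ua).ravel(),(proj(b,case(p,B[:,:3]),b["s"])-ub).ravel()]
o=least_squares(f,p0);p=o.x;print(p0.round(1),p.round(1),f(p).reshape(-1,2).round(1).tolist());pickle.dump(p,open("case2.pkl","wb"))
for n,i in dict(knob=0,fr=1,fl=2,br=3,bl=4).items():
    g=lambda X:np.r_[proj(a,X,a["s"])[0]-ua[i],proj(b,X,b["s"])[0]-ub[i]]
    q=least_squares(g,[500,250,100]);print(n,q.x.round(1),q.fun.round(2),case(p,A[i,:3]).round(1))
E
```

```text
[ 5.862e+02  2.839e+02 -3.000e-01  1.030e+01] [585.7 288.7  -2.9  10.2] [[-1.2, 0.1], [0.1, 0.4], [1.1, 0.5], [0.7, 0.6], [0.7, 0.7], [-3.0, -0.6], [0.4, -0.6], [1.7, -0.6], [-0.6, 0.4], [-0.5, 0.3], [1.2, -0.7]]
knob [508.6 229.8 118.3] [ 0.   -0.01 -0.    0.01] [[510.3 228.3 114.1]]
fr [460.  219.7  92.8] [-0.2   0.49  0.16 -0.37] [[459.9 220.2  92.1]]
fl [444.4 306.9  92.4] [-0.2   0.58  0.16 -0.44] [[443.9 308.8  92.1]]
br [470.  221.2  96.3] [ 0.04 -0.1  -0.03  0.08] [[471.7 222.3  92.1]]
bl [454.3 308.9  95.8] [-0.01  0.03  0.01 -0.02] [[455.7 310.9  92.1]]
```

Emit:
drive_tool(increments=[1,-0.025,0.025,0.02,0,1,-0.05,0.05,0.05,0,1,-0.07,0.07,0.08,0,1,-0.07,0.07,0.11,0,1,-0.07,0.07,0.14,0,1,-0.07,0.07,0.14,0,1,-0.07,0.07,0.14,0])

```text
clock: 2.85
position: [516.7, 189.6, 121.2]
ee_rot: [180.0, 0.0, -169.7]
contact_force: [0.0, -0.2, 0.1]
width: 0.003
finger_force: 0.0
```

```bash
cat >> h.py <<'E'
def tocase(P): 
    p=pickle.load(open("case2.pkl","rb")); return (R.from_euler("z",-p[3],degrees=True).apply(np.array(P)-p[:3])).round(1)
E
python3 - <<'E'
from bench import r,capture
from h import *
s=r.observe();print(s["clock"],s["position"],tocase(s["position"]),s["ee_rot"],s["contact_force"])
c=capture("wrist");cs=capture("side");cs2=cs["image"][190:290,225:358,::-1]
cv2.imwrite("pics/b1.png",np.vstack([cv2.resize(c["image"][200:400,147:413,::-1],(400,300)),cv2.resize(cs2,(400,300),interpolation=cv2.INTER_CUBIC)]))
E
```

```text
2.85 [516.69778027 189.59149054 121.19471406] [-85.5 -85.2 124.1] [ 1.79991089e+02  2.04982307e-02 -1.69676356e+02] [ 0.04825234 -0.18538723  0.1057348 ]
```

View pics/b1.png

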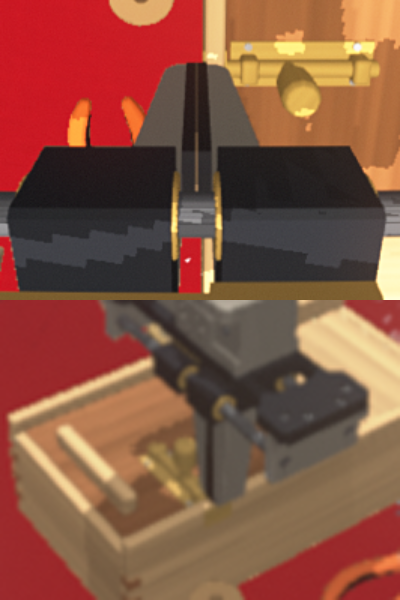

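The wrist half shows the fingertip at about (197,70), level with the knob at (300,90). The side half shows it just right of the knob, above the rail. Next I push along tool +y.

Emit:
drive_tool(increments=[1,0,0.003,0,0,1,0,0.006,0,0,1,0,0.009,0,0,1,0,0.012,0,0,1,0,0.015,0,0,1,0,0.018,0,0,1,0,0.021,0,0,1,0,0.024,0,0,1,0,0.027,0,0,1,0,0.03,0,0])

```text
clock: 3.95
position: [510.9, 218.1, 120.2]
ee_rot: [-180.0, -0.0, -169.7]
contact_force: [-0.4, -1.1, 0.3]
width: 0.003
finger_force: 0.4
```

Emit:
drive_tool(increments=[1,0,0.002,0,0,1,0,0.004,0,0,1,0,0.006,0,0,1,0,0.008,0,0])

```text
clock: 4.35
position: [509.4, 225.9, 120.3]
ee_rot: [-180.0, -0.0, -169.7]
contact_force: [0.3, -1.3, 0.1]
width: 0.009
finger_force: 0.4
```

Emit:
drive_tool(increments=[1,0,0.001,0,0,1,0,0.002,0,0,1,0,0.003,0,0])

```text
clock: 4.65
position: [509.0, 227.8, 120.2]
ee_rot: [-179.9, -0.0, -169.7]
contact_force: [1.9, -9.9, 0.6]
width: 0.004
finger_force: 5.0
```

Emit:
drive_tool(increments=[1,0,0.001,0,0,1,0,0.002,0,0,1,0,0.003,0,0])

```text
clock: 4.95
position: [508.9, 228.6, 120.3]
ee_rot: [-179.7, -0.0, -169.7]
contact_force: [5.2, -22.2, 4.2]
width: 0.002
finger_force: 11.6
```

Emit:
drive_tool(increments=[1,0,-0.006,0,0,1,0,-0.012,0,0,1,0,-0.012,-0.03,0,1,0,-0.012,-0.06,0,1,0.02,0.005,-0.06,0,1,0.045,0.03,-0.06,0,1,0.07,0.043,-0.06,0,1,0.07,0.043,-0.06,0,1,0.07,0.043,-0.06,0])

```text
clock: 5.85
position: [431.9, 262.0, 180.6]
ee_rot: [180.0, 0.0, -169.7]
contact_force: [0.2, -0.0, 0.6]
width: 0.004
finger_force: 0.0
```

```bash
python3 - <<'E'
from bench import r,capture
from h import *
s=r.observe();print(s["clock"],s["position"],tocase(s["position"]),s["ee_rot"],s["contact_force"])
c=capture("wrist");cs=capture("side");cs2=cs["image"][190:290,225:358,::-1]
cv2.imwrite("pics/b2.png",np.vstack([cv2.resize(c["image"][200:400,147:413,::-1],(400,300)),cv2.resize(cs2,(400,300),interpolation=cv2.INTER_CUBIC)]))
E
```

```text
5.85 [431.91003602 261.99283536 180.59831776] [-156.1    1.1  183.5] [ 1.79970491e+02  4.81636627e-02 -1.69672963e+02] [ 0.17944351 -0.03389577  0.58790566]
```

View pics/b2.png

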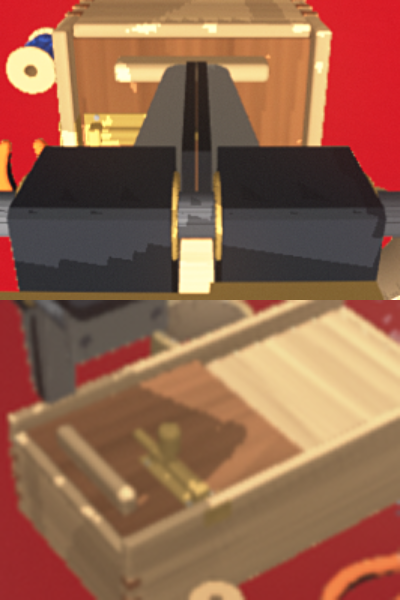

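The wrist half shows the fingers in line with the batten (at (190,70)). The side half shows the knob moved inward to (170,432), so the bolt is drawn. Next I descend in front of the batten.

Emit:
drive_tool(increments=[1,0,-0.001,0.025,0,1,0,-0.001,0.05,0,1,0,-0.001,0.065,0,1,0,-0.001,0.075,0,1,0,-0.001,0.075,0,1,0,-0.001,0.075,0])

```text
clock: 6.55
position: [432.7, 260.6, 105.6]
ee_rot: [180.0, 0.0, -169.8]
contact_force: [0.6, 0.3, 0.4]
width: 0.006
finger_force: 0.0
```

Emit:
drive_tool(increments=[1,-0.004,0,0,0,1,-0.008,0,0,0,1,-0.012,0,0,0,1,-0.016,0,0,0,1,-0.02,0,0,0,1,-0.024,0,0,0])

```text
clock: 7.15
position: [455.9, 264.9, 105.3]
ee_rot: [-180.0, -0.0, -169.7]
contact_force: [-1.5, 0.8, 1.1]
width: 0.001
finger_force: 0.8
```

Emit:
drive_tool(increments=[1,-0.012,0,0,0,1,-0.024,0,0,0,1,-0.036,0,0,0,1,-0.048,0,0,0,1,-0.06,0,0,0,1,-0.072,0,0,0,1,-0.084,0,0,0,1,-0.096,0,0,0,1,-0.105,0,0,0,1,-0.11,0,0,0])

```text
clock: 8.15
position: [565.0, 284.6, 105.2]
ee_rot: [180.0, 0.0, -169.8]
contact_force: [-1.8, 0.2, -0.8]
width: 0.005
finger_force: 0.8
```

Emit:
drive_tool(increments=[1,-0.002,0,0,0,1,-0.004,0,0,0,1,-0.006,0,0,0,1,-0.008,0,0,0,1,-0.01,0,0,0])

```text
clock: 8.65
position: [573.7, 286.2, 105.3]
ee_rot: [-180.0, -0.0, -169.7]
contact_force: [-1.4, 0.6, -1.0]
width: 0.003
finger_force: 0.8
```

Emit:
drive_tool(increments=[1,-0.002,0,0,0,1,-0.004,0,0,0,1,-0.005,0,0,0])

```text
clock: 8.95
position: [578.9, 287.1, 105.3]
ee_rot: [180.0, 0.0, -169.7]
contact_force: [-2.3, -0.3, 0.1]
width: 0.005
finger_force: 0.8
```

Emit:
drive_tool(increments=[1,-0.001,0,0,0,1,-0.002,0,0,0,1,-0.003,0,0,0])

```text
clock: 9.25
position: [581.6, 287.7, 105.3]
ee_rot: [180.0, -0.0, -169.7]
contact_force: [-4.8, -0.3, 0.3]
width: 0.006
finger_force: 2.5
```

Emit:
drive_tool(increments=[1,-0.001,0,0,0,1,-0.002,0,0,0])

```text
clock: 9.45
position: [581.8, 287.6, 105.1]
ee_rot: [-180.0, -0.2, -169.8]
contact_force: [-11.2, -0.1, 6.8]
width: 0.005
finger_force: 5.6
```

Emit:
drive_tool(increments=[1,0.006,0,0,0,1,0.012,0,0,0,1,0.012,0,-0.04,0,1,0.012,0,-0.08,0,1,0.03,0,-0.12,0,1,0.05,0,-0.14,0,1,0.05,0,-0.14,0,1,0.05,0,-0.14,0])

```text
clock: 10.25
position: [534.7, 279.1, 245.6]
ee_rot: [180.0, 0.1, -169.7]
contact_force: [-0.1, -0.1, 0.3]
width: 0.007
finger_force: 0.0
```

```bash
python3 - <<'E'
from bench import r,capture
from h import *
s=r.observe();c=capture("wrist");c["s"]=s;pickle.dump(c,open("w3.pkl","wb"));print(s["clock"],s["position"],tocase(s["position"]),s["ee_rot"])
p=pickle.load(open("case2.pkl","rb"));i=c["image"].copy()
for x in(-111.5,-38.5):
  for y in(-36.5,36.5):
    u=proj(c,case(p,(x,y,60)),s)[0];print(x,y,u.round());cv2.circle(i,tuple(u.round().astype(int).tolist()),2,(0,255,0),-1)
cv2.imwrite("pics/w3.png",cv2.resize(i[:,:,::-1],(800,600),interpolation=cv2.INTER_CUBIC))
E
```

```text
10.25 [534.65695511 279.14428609 245.63528741] [-51.9  -0.3 248.5] [ 1.79982909e+02  1.08499253e-01 -1.69726456e+02]
-111.5 -36.5 [245. 140.]
-111.5 36.5 [310. 140.]
-38.5 -36.5 [246. 203.]
-38.5 36.5 [308. 203.]
```

View pics/w3.png

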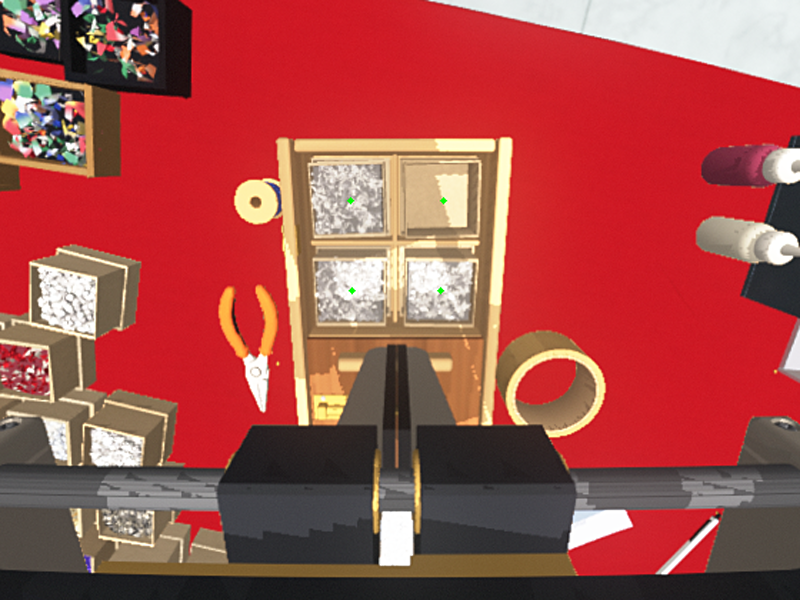

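The wrist view shows the lid fully open and three boxes full. The empty one is front left, with its bare bottom at about (440,199), which matches the well at x=-111.5, y=+36.5. I'll go there high, then descend.

Emit:
drive_tool(increments=[1,0.02,0.012,0,0,1,0.04,0.024,0,0,1,0.06,0.036,0,0,1,0.06,0.036,0,0,1,0.06,0.036,0.04,0,1,0.06,0.036,0.08,0,1,0.06,0.036,0.11,0,1,0.06,0.036,0.13,0,1,0.06,0.036,0.138,0,1,0.06,0.036,0.138,0])

```text
clock: 11.3
position: [468.9, 303.2, 105.7]
ee_rot: [-179.9, -0.1, -169.8]
contact_force: [0.6, -0.6, 0.7]
width: 0.004
finger_force: 0.0
```

Emit:
drive_tool(increments=[1,0,0,0,0,1,0,0,0,0,1,0,0,0,0,1,0,0,0,0,1,0,0,0,0,1,0,0,0,0,1,0,0,0,0,1,0,0,0,0,1,0,0,0,0,1,0,0,0,0])

```text
clock: 12.3
position: [468.9, 303.8, 107.3]
ee_rot: [-180.0, -0.0, -169.7]
contact_force: [0.0, 0.4, -0.6]
width: 0.004
finger_force: 0.0
```

```bash
python3 - <<'E'
from bench import r,capture
from h import *
s=r.observe();print(s["position"],tocase(s["position"]),s["contact_force"])
cs=capture("side");c=capture("wrist")
cv2.imwrite("pics/p1.png",np.vstack([cv2.resize(c["image"][200:400,147:413,::-1],(400,300)),cv2.resize(cs["image"][190:290,225:358,::-1],(400,300),interpolation=cv2.INTER_CUBIC)]))
E
```

```text
[468.94123599 303.83413154 107.25506714] [-112.2   35.7  110.1] [ 0.02443233  0.41644334 -0.61528908]
```

View pics/p1.png

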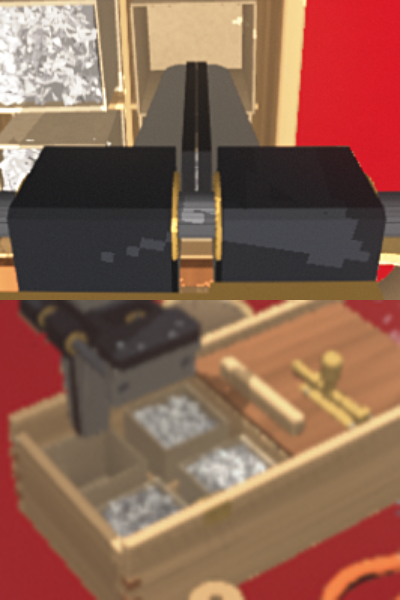

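The fingertips hang over the middle of the empty front-left box, clear of it. The side half shows the lid open and the knob still drawn. I'll hold for two more seconds.

Emit:
drive_tool(increments=[1,0,0,0,0,1,0,0,0,0,1,0,0,0,0,1,0,0,0,0,1,0,0,0,0,1,0,0,0,0,1,0,0,0,0,1,0,0,0,0,1,0,0,0,0,1,0,0,0,0])

```text
clock: 13.4
position: [469.0, 303.9, 107.3]
ee_rot: [180.0, 0.0, -169.7]
contact_force: [0.1, -0.5, -0.6]
width: 0.004
finger_force: 0.0
```

Emit:
drive_tool(increments=[1,0,0,0,0,1,0,0,0,0,1,0,0,0,0,1,0,0,0,0,1,0,0,0,0,1,0,0,0,0,1,0,0,0,0,1,0,0,0,0,1,0,0,0,0,1,0,0,0,0])

```text
clock: 14.4
position: [469.0, 303.8, 107.3]
ee_rot: [-180.0, 0.0, -169.7]
contact_force: [0.2, -0.6, -0.2]
width: 0.004
finger_force: 0.0
```

```bash
python3 -c "
from bench import r
s=r.observe();print(s['clock'],s['position'],s['contact_force']);print(r.hand_in())"
```

```text
14.4 [468.95550402 303.81167023 107.29168539] [ 0.24594904 -0.60101601 -0.2214296 ]
the job is handed in; nothing more can be done
None
```

I drew the bolt and slid the lid open, each to its stop, then held the fingertips about 3 cm above the middle of the empty front-left box for 3 s and handed in at 14.4 s, still pointing; the hand-in returned no verdict.

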